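# Seat the flange plate on the press studs

## Robot

A 6-joint arm with a two-finger parallel gripper is mounted at the origin on the work surface. World frame = base frame: x ahead of the robot, y to its left, z up, the work surface at z = 0. Lengths are in mm, angles in rad, forces in N, time in s.
With the tool pointing down it reaches from about 350 to 775 mm from the base axis. Payload 7.3 kg.
Tool frame: the origin (TCP) lies at the very end of the fingers, on their centre line; the grasp point (between the pads) lies 19 mm behind it; z points along the fingers, y is the line along which they close (so a half turn about z gives the same grasp; the last joint's range is limited). The gripper opens to 92 mm and grips with 3 to 60 N. Pads are 19 mm wide; open, the fingers measure 130 mm over their backs; the gripper's body (75 mm by 190 mm) begins 47 mm behind the grasp point.
Start: joints at [-1.293, 0.342, 1.524, -0, 1.275, -0.146], TCP at [215.918, -478.565, 226.741] pointing down, gripper open.
Joint ranges: [-2.53, 2.53], [-0.77, 2.02], [0.04, 2.7], [-1, 4.14], [0.28, 2.66], [-3.11, 3.11]. Speed limits (rad/s): [2.57, 2.57, 3.14, 3.14, 3.14, 3.14].

## Interface

Orientations are given as [roll, pitch, yaw] about the fixed x, y, z axes, in that order (R = Rz(yaw) Ry(pitch) Rx(roll)).
In Python, from plant import bot gives the robot as it stands.
- The arm moves only by the tool apply_moves, never from a script. Its argument "motion" is text: rows parted by semicolons, each of 4 numbers parted by spaces: the shift along the tool's x, y, z in m, then the turn about the tool's z in degrees. A call has 1 to 8 rows; each row shifts and turns the commanded pose from where the row before left it, along the tool's axes as they then stand; what a row does not reach is not made up. A row lasts 1/8 s, in which the tool goes at most 62.5 mm and 10.7 degrees, less where a joint would pass 70% of its speed; a pose out of reach is approached as far as the arm can. A call with a gripper value outside its range is refused whole. "fingers" is the opening, from -1 (shut) to 1 (fully open), set as the call begins (left out, the last holds). The fingers move at their own pace and stop on an object; the grip force is fixed at half the most. Time passes only in rows, so rows that do not move let the fingers close. It gives the time, the measured TCP pose, the force, the opening and the grip force at its end, in the units of the state.
- bot.get_obs(): the state, without advancing time (a new reading comes with each control period).
- bot.capture(name): name is "scene" or "top"; returns a dict with "img" (420x560x3 uint8, blue, green, red), "range_z" (420x560 float32, mm along the optical axis (not along the pixel's ray), 0 where there is no reading), "fx", "fy", "cx", "cy" (pixels), "D" ([k1, k2, p1, p2, k3] as OpenCV has them; the pictures are not rectified), "world_from_camera" (4x4, takes a point from camera to world coordinates). Camera axes: x right, y down, z forward; pixel columns grow to the right and rows downward; lengths in mm; the calibration is good to about 2 mm. A picture is of the moment at which its call begins.
- bot.close_job(): hands the job in; it is judged then, once.
Trained networks look in a picture, given as the dict that the camera call returned (one of the last four; its "shot" number tells which), for a name from the list of things; names that differ only in an ending like _2 or _b are one class to them, and where a whole thing is asked for, a point or a joint stands for the part that bears it (a point fixed in the world has none). Each returns a list of dicts, best first, with "p" (0 to 1); they miss things now and then, are a little off and sometimes report something else, mostly with a low value. They report only what shows in the picture. A call takes as long as a camera call. They do not tell look-alikes from the thing itself.
- bot.cut_out(picture, thing): "pixels" (420x560 bool, what is visible of it) and "point" ([column, row] in pixels, amid what is visible of it).
The state is a dict: "time": time; "joint_positions": joint angles; "dq": joint speeds; "tau": joint torques, N m; "tool_pos": TCP position; "tcp_rot": TCP orientation; "contact_force": force on the tool from outside, world axes, zero at the start; "moment": the same for the moment, N m; "grip_width": finger opening in mm; "finger_force": force on a finger pad.
Only numpy, scipy, OpenCV 4.12 (cv2) and the standard library are available. Lean on these libraries where they do the work, as an engineer would, in place of code of your own. Each camera call takes 0.05 s, during which the arm holds its last target. There are 200 camera calls.

## Task

Pick up the iron two-hole flange plate by its grip block and lay it on the hand press's two studs, sliding it gently along the slot until its holes drop over them and it lies flush on the bed, never pressing plate against press with more than 40 N. Then let go of it and swing the press's lever fully shut over the seated plate, leaving the other bench things where they are.

Things in the scene. Friction and masses are not known exactly. Their poses are not given: they have to be found in the camera images.
- plate: Loose dark iron flange plate on the bench, 150 (its x) x 56 (y) x 8 mm, 0.4-0.65 kg. Two through holes 12.5 mm wide at x = -30 and +30 mm, y = 0. On its middle stands a grip block 34 mm along x, 18 mm along y, 35 mm tall (top 43 mm above the underside). Origin: centre of the underside; z up. Fits either way round.
- press: Red hand press fixed to the bench, base 290 x 100 mm (x -110 to +180 mm). Origin: at bench height below the middle of the steel bed; x runs along the bed's slot, away from the robot at zero yaw; z up. Bed 190 (x) x 75 (y) mm, its top 40 mm above the origin. A post 48 mm wide at x = +140 mm carries the lever.
- slot_mid (a point): Middle of the bed's T-slot, on the bed top; axes as the press. On the slot line stand two steel studs, 60 mm apart, 10 mm wide, 14 mm tall above the bed, tips bevelled 0.8 mm. The pair is clamped immovably somewhere in the slot: its midpoint is anywhere from x = -18 to +18 mm of this point and is not tracked: feel (or look) for it. With holes over studs the plate lies on the bed.
- lever (a joint): Iron lever of the press, swinging level about the pivot at x = +140, y = 0 mm of the press. Radians: 0 = fully shut against a stop, pointing along -x over the slot; more = towards the press's -y side (0.9 to 1.2 at the start). Stays where left; about 1 N at the handle moves it. Bar 22 mm wide, 85-97 mm above the bench: 2 mm over a seated plate's block; a plate not down blocks it.
- lever_grip (a point): Point on the axis of the lever's upright handle, a round iron pin 16 mm in diameter, 220 mm from the lever's pivot. The pin's top is 151 mm and its foot (the lever's top) 97 mm above the bench; this point is 130 mm above the bench.
- sleeve: Bystander, to be left alone: brass ferrule sleeve, plain upright tube 32 mm across and 30 mm tall. Origin: centre of the underside.
- coupling: Bystander, to be left alone: copper pipe coupling, upright tube 36 mm across and 45 mm tall. Origin: centre of the underside.
- cap: Bystander, to be left alone: black iron pipe cap, 48 mm across, 28 mm tall. Origin: centre of the underside.
- stopper: Bystander, to be left alone: white ceramic sink stopper, 44 mm across, 36 mm tall with a small knob on top. Origin: centre of the underside.
- wrench: Bystander, to be left alone: steel wrench lying flat, about 180 mm long. Origin: centre of the underside.
- paste: Bystander, to be left alone: jar of jointing paste, 60 mm across, 70 mm tall. Origin: centre of the underside.
Mind the look-alikes: they are no part of the job. Of the things like the plate, leave any that is white; of the rest the smaller one is meant.

How it is judged:
By the outcome, as a careful person would: the job done as asked, in the order asked, and still so for the second after the job is handed in, with the robot touching nothing.
It also fails if it takes over 72 s, if anything falls off the work surface, if the arm or the gripper's body presses on something with over 40 N, if the wrist force passes 120 N, or if a joint passes its speed limit or range.

## Working session

There is one attempt and no reset: what is moved stays moved. The work goes in short steps, Python scripts to look and compute and a tool call to move; the robot and the scene stay as the last step left them, time stands still between calls to the robot, and variables do not carry over. Pictures are saved under pics/ and viewed, at most 10 in all, crops included, and the job is handed in when it is done.

Besides the shell and the picture viewer there is one more tool, called after "Request:" as a command line: name --argument value ..., lists and objects as JSON in quotes. apply_moves: Moves the arm, as the interface text tells. Its arguments: {"type":"object","properties":{"motion":{"type":"string"},"fingers":{"type":"number"}},"required":["motion"]}

```bash
mkdir -p pics; ls; cat > h.py <<'E'
import numpy as np, cv2
from plant import bot
def cloud(c):
    h,w=c["range_z"].shape
    K=np.array([[c["fx"],0,c["cx"]],[0,c["fy"],c["cy"]],[0,0,1.]])
    u,v=np.meshgrid(np.arange(w),np.arange(h))
    p=cv2.undistortPoints(np.stack([u,v],-1).reshape(-1,1,2).astype(np.float32),K,np.array(c["D"],float)).reshape(h,w,2)
    z=c["range_z"]
    P=np.stack([p[...,0]*z,p[...,1]*z,z],-1)
    T=np.array(c["world_from_camera"])
    W=P@T[:3,:3].T+T[:3,3]
    W[z<=0]=np.nan
    return W
E
cat > a.py <<'E'
from h import *
for n in("scene","top"):
    c=bot.capture(n); cv2.imwrite(f"pics/{n}0.png",c["img"]); W=cloud(c); np.save(n,W)
    print(n,np.array(c["world_from_camera"])[:3,3])
    for t in("plate","press","lever","sleeve","coupling","cap","stopper","wrench","paste"):
        for r in bot.cut_out(c,t):
            if r["p"]<.3: continue
            m=r["pixels"]; p=W[m]; p=p[~np.isnan(p[:,0])]
            print(t,round(r["p"],2),np.round(r["point"]),m.sum(),np.round(np.median(p,0)),"min",np.round(np.percentile(p,2,axis=0)),"max",np.round(np.percentile(p,98,axis=0)))
print(bot.get_obs())
E
python3 a.py
```

```text
pics
scene [1167.76716702 -375.80170138  601.63093613]
plate 0.98 [354. 185.] 848 [332. 390.  14.] min [261. 307.   3.] max [397. 503.  63.]
plate 0.95 [269. 218.] 760 [365.  67.   8.] min [316.   2.   0.] max [407. 140.  43.]
plate 0.63 [343. 220.] 667 [479. 238.   8.] min [393. 214.   1.] max [539. 269.  43.]
press 0.94 [264. 289.] 5625 [ 644. -100.   40.] min [ 463. -280.    6.] max [732. -30. 124.]
lever 0.66 [225. 285.] 1578 [ 639. -190.   97.] min [ 591. -283.   87.] max [710. -71. 150.]
sleeve 0.57 [186. 269.] 197 [ 455. -209.   20.] min [ 431. -224.    3.] max [ 461. -196.   31.]
coupling 0.6 [426. 233.] 288 [669. 343.  30.] min [648. 334.   2.] max [681. 367.  46.]
cap 0.77 [366. 258.] 284 [665. 168.  21.] min [642. 155.   3.] max [678. 191.  29.]
stopper 0.73 [396. 203.] 143 [499. 420.  22.] min [476. 404.   1.] max [513. 468.  38.]
wrench 0.95 [121. 295.] 517 [ 433. -365.    7.] min [ 375. -425.    2.] max [ 499. -292.   10.]
wrench 0.43 [156. 356.] 1524 [ 681. -352.   51.] min [ 643. -378.    6.] max [ 693. -325.   72.]
paste 0.62 [157. 355.] 1497 [ 681. -352.   51.] min 
[... 1185 characters left out ...]
.0, 'joint_positions': array([-1.29296592e+00,  3.41989248e-01,  1.52409668e+00,  5.15753148e-06,
        1.27539216e+00, -1.46019699e-01]), 'dq': array([ 2.84734278e-04, -5.75714747e-05, -1.25048353e-03,  1.96158098e-03,
        3.00144656e-03, -1.16902430e-03]), 'tau': array([ 4.32518073e-04, -4.31128693e+01, -2.44482601e+01,  7.18068774e-02,
        4.83909831e-02, -2.00461250e-05]), 'tool_pos': array([ 215.93700443, -478.5608865 ,  226.74725395]), 'tcp_rot': array([3.14147859e+00, 1.17877825e-05, 4.23848603e-01]), 'contact_force': array([ 0.135836  , -0.29831084, -0.35362055]), 'moment': array([ 0.01534228, -0.04434757,  0.00965584]), 'finger_force': 0.0, 'grip_width': 91.86319756383378}
```

View pics/scene0.png

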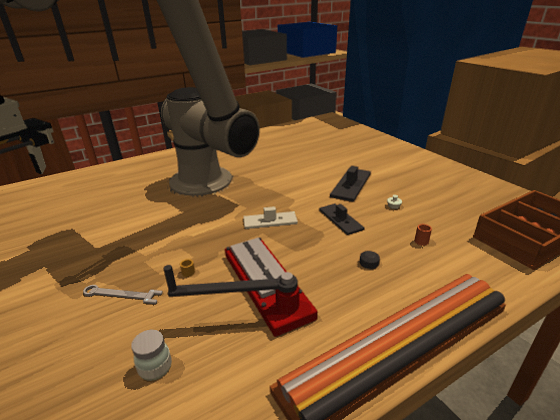

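View pics/top0.png

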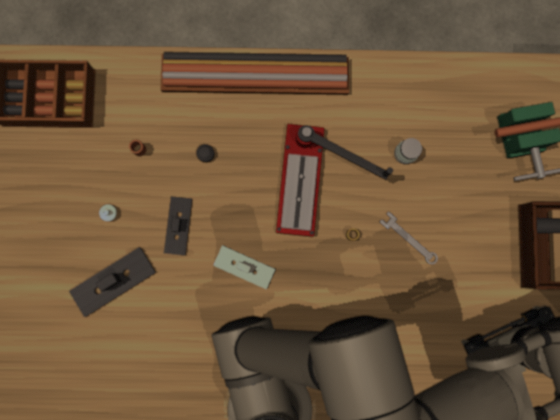

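The target is the smaller dark plate, at scene (343,220) and top (178,226). The white plate at top (244,267) and the big dark one at top (112,284) are the look-alikes. The lever is open towards the right in the top view, and the studs seem to show near (303,175) and (298,198).

```bash
cat > b.py <<'E'
from h import *
def rect(p,l):
    r=cv2.minAreaRect(p[:,:2].astype(np.float32)); print(l,len(p),np.round(r[0],1),np.round(r[1],1),round(r[2],1),"mean",np.round(p.mean(0),1))
for n in("scene","top"):
    c=bot.capture(n);W=cloud(c);print(n)
    for r in bot.cut_out(c,"plate"):
        p=W[r["pixels"]];p=p[~np.isnan(p[:,0])]
        if abs(np.median(p[:,0])-470)<25 and r["p"]>.2:
            rect(p[(p[:,2]>5)&(p[:,2]<12)],"flange"); rect(p[p[:,2]>39],"block"); break
    x,y,z=W[...,0],W[...,1],W[...,2]
    B=(x>440)&(x<740)&(y>-160)&(y<0)
    q=W[B&(abs(z-40)<2.5)]; rect(q,"bed")
    q=W[B&(z>47)&(z<58)&(x<640)]; print("studs",np.round(q[:30],0).tolist())
    q=W[(x>560)&(x<740)&(y>-300)&(y<-30)&(z>93)&(z<101)]; rect(q,"lever")
    q=W[(x>550)&(x<640)&(y>-310)&(y<-230)&(z>110)&(z<160)]; print("pin",len(q),q.mean(0).round(1),q[q[:,2]>147].mean(0).round(1))
    q=W[(x>650)&(x<740)&(y>-130)&(y<-30)&(z>102)]; print("post",len(q),q.mean(0).round(1),q[:,2].max())
    if n=="top":
        cv2.imwrite("pics/bed.png",cv2.resize(c["img"][115:245,265:405],None,fx=4.5,fy=4.5,interpolation=cv2.INTER_CUBIC))
        g=c["img"]; 
E
python3 b.py
```

```text
scene
flange 473 [463.8 245.2] [ 58.  154.1] 84.3 mean [474.  240.7   7.6]
block 52 [465.5 245.9] [20.4 35.6] 79.8 mean [465.5 244.2  41.9]
bed 1339 [585.5 -70.7] [ 76.2 260.6] 84.5 mean [545.8 -68.3  39.8]
studs [[525.0, -68.0, 52.0], [527.0, -66.0, 52.0], [530.0, -65.0, 54.0], [530.0, -62.0, 53.0], [531.0, -71.0, 55.0], [533.0, -69.0, 55.0], [532.0, -66.0, 53.0], [533.0, -64.0, 53.0], [531.0, -71.0, 51.0], [535.0, -70.0, 53.0], [533.0, -67.0, 51.0], [534.0, -64.0, 51.0], [533.0, -61.0, 49.0], [531.0, -68.0, 47.0], [535.0, -68.0, 50.0], [536.0, -66.0, 50.0], [585.0, -69.0, 52.0], [589.0, -69.0, 55.0], [588.0, -73.0, 53.0], [587.0, -71.0, 52.0], [592.0, -71.0, 55.0], [592.0, -68.0, 54.0], [593.0, -76.0, 55.0], [593.0, -74.0, 55.0], [593.0, -71.0, 53.0], [593.0, -69.0, 53.0], [591.0, -75.0, 51.0], [595.0, -75.0, 53.0], [594.0, -72.0, 51.0], [594.0, -69.0, 50.0]]
lever 1082 [ 642.6 -172.7] [247.6  36. ] 60.4 mean [ 647.  -173.2   96.6]
pin 181 [ 594.3 -277.8  134.3] [ 591.3 -277.4  150.2]
post 96 [693.3 -82.2 108.3] 111.23251057395504
top
flange 789 [461.1 245. ] [ 56.  146.1] 84.9 mea
[... 293 characters left out ...]
[588.0, -67.0, 57.0], [588.0, -73.0, 53.0], [589.0, -75.0, 52.0], [586.0, -67.0, 54.0], [585.0, -70.0, 56.0], [586.0, -73.0, 55.0], [586.0, -75.0, 53.0], [583.0, -70.0, 51.0], [566.0, -73.0, 47.0], [531.0, -63.0, 57.0], [532.0, -65.0, 52.0], [532.0, -68.0, 49.0], [529.0, -63.0, 57.0], [530.0, -65.0, 51.0], [529.0, -68.0, 55.0], [529.0, -70.0, 57.0], [526.0, -63.0, 55.0], [527.0, -66.0, 50.0], [527.0, -70.0, 53.0], [524.0, -65.0, 54.0], [524.0, -68.0, 52.0], [522.0, -56.0, 48.0], [509.0, -61.0, 50.0], [505.0, -73.0, 48.0]]
lever 743 [ 645.2 -175.6] [247.4  41. ] 65.3 mean [ 643.2 -168.7   97.2]
pin 64 [ 587.2 -274.7  141.6] [ 588.6 -276.5  151.6]
post 83 [686.9 -83.1 108.5] 115.19721073743858
```

View pics/bed.png

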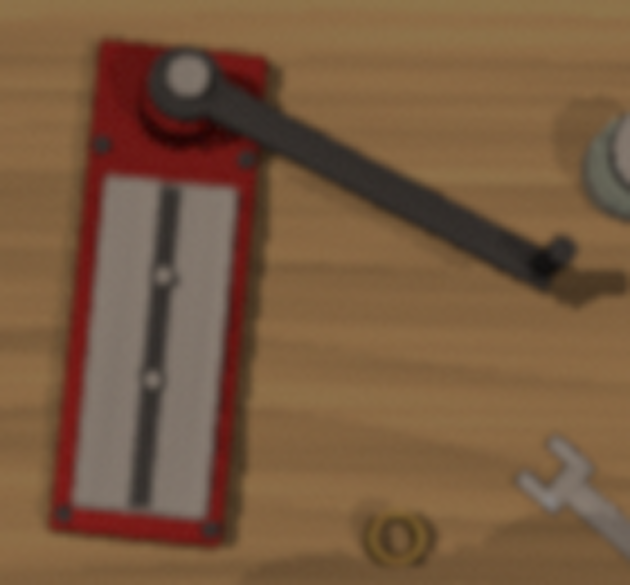

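Studs are at crop (163,274) and (151,380), which puts their midpoint near (559,-69) world. Plate and press are both yawed about -5.2°. I'll turn the tool to that and go above the block.

Request:
apply_moves --motion "0 0 0 9.9; 0 0 0 9.9; 0 0 0 9.8; 0.0336 -0.0472 0 0; 0.0336 -0.0472 0 0; 0.0336 -0.0472 0 0; 0.0336 -0.0472 0 0; 0.0336 -0.0472 0 0" --fingers 1

```text
time: 2.2
tool_pos: [406.1, -257.7, 227.0]
tcp_rot: [3.141, -0.001, -0.093]
contact_force: [1.3, 1.0, -0.7]
grip_width: 91.9
finger_force: 0.0
```

Request:
apply_moves --motion "0.0336 -0.0472 0 0; 0.0336 -0.0472 0 0; -0.008 -0.055 0.010 0; -0.008 -0.055 0.010 0; -0.008 -0.055 0.010 0; -0.008 -0.055 0.010 0; -0.008 -0.055 0.010 0; -0.008 -0.055 0.010 0"

```text
time: 3.2
tool_pos: [463.4, 163.4, 166.6]
tcp_rot: [-3.142, -0.001, -0.093]
contact_force: [0.5, -0.1, -0.2]
grip_width: 91.9
finger_force: 0.0
```

Request:
apply_moves --motion "-0.004 -0.0405 0.030 0; -0.0043 -0.0407 0.030 0; 0 0 0.030 0; 0 0 0 0"

```text
time: 3.7
tool_pos: [461.1, 243.1, 74.8]
tcp_rot: [3.139, 0.005, -0.092]
contact_force: [-0.2, 0.5, 0.1]
grip_width: 91.8
finger_force: 0.0
```

```bash
cat > c.py <<'E'
from h import *
print(bot.get_obs()["tool_pos"],bot.get_obs()["tcp_rot"])
for n in("scene","top"):
    c=bot.capture(n);W=cloud(c);x,y,z=W[...,0],W[...,1],W[...,2]
    cv2.imwrite(f"pics/{n}1.png",cv2.resize(c["img"][170:270,130:230] if n=="top" else c["img"][120:260,290:430],None,fx=4,fy=4))
    q=W[(x>430)&(x<500)&(y>225)&(y<265)&(z>38)&(z<47)]; print(n,len(q),q.mean(0) if len(q) else 0)
E
python3 c.py
```

```text
[461.11187471 243.10347694  74.80552533] [ 3.13930125  0.00453274 -0.09179172]
scene 55 [465.90337339 243.82241175  41.72211629]
top 0 0
```

View pics/scene1.png

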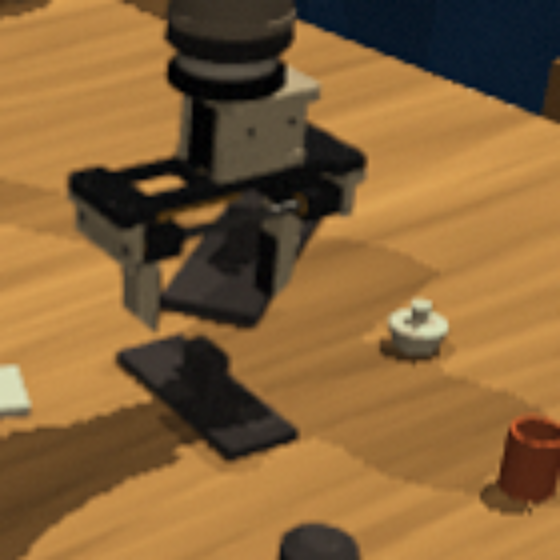

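The fingers, at crop (140,300) and (275,260), straddle the block at (205,360). I'll descend and grip.

Request:
apply_moves --motion "0.0014 -0.0016 0.020 0; 0 0 0.020 0; 0 0 0.012 0; 0 0 0.009 0; 0 0 0 0"

```text
time: 4.42
tool_pos: [464.4, 244.5, 15.7]
tcp_rot: [3.141, 0.0, -0.093]
contact_force: [0.7, -0.2, 0.3]
grip_width: 91.4
finger_force: 0.0
```

Request:
apply_moves --motion "0 0 0 0; 0 0 0 0; 0 0 0 0; 0 0 0 0; 0 0 0 0; 0 0 0 0; 0 0 0 0" --fingers -1

```text
time: 5.3
tool_pos: [464.3, 244.7, 15.7]
tcp_rot: [3.141, -0.0, -0.093]
contact_force: [-0.3, -0.1, -0.1]
grip_width: 26.6
finger_force: 0.0
```

Request:
apply_moves --motion "0 0 0 0; 0 0 0 0; 0 0 0 0"

```text
time: 5.68
tool_pos: [464.3, 244.7, 15.7]
tcp_rot: [3.142, -0.0, -0.093]
contact_force: [0.6, 0.4, -0.1]
grip_width: 17.9
finger_force: 30.0
```

Request:
apply_moves --motion "0 0 -0.010 0; 0 0 -0.030 0; 0 0 -0.030 0; 0 0 -0.030 0; 0 0 0 0"

```text
time: 6.3
tool_pos: [465.5, 245.2, 117.8]
tcp_rot: [-3.14, -0.004, -0.093]
contact_force: [0.1, 0.3, -4.2]
grip_width: 17.9
finger_force: 30.0
```

Request:
apply_moves --motion "0.010 0.025 0 0; 0.018 0.044 0 0; 0.018 0.044 0 0; 0.018 0.044 0 0; 0.018 0.044 0 0; 0.018 0.044 0 0; 0.015 0.038 0 0; 0.008 0.0208 0 0"

```text
time: 7.3
tool_pos: [558.1, -71.0, 114.0]
tcp_rot: [-3.141, 0.003, -0.095]
contact_force: [1.2, 0.6, -4.3]
grip_width: 17.9
finger_force: 30.0
```

```bash
cat > d.py <<'E'
from h import *
o=bot.get_obs();t=o["tool_pos"];print(t,o["tcp_rot"],o["contact_force"])
c=bot.capture("scene");W=cloud(c)
S=np.load("scene.npy")
cv2.imwrite("pics/s2.png",cv2.resize(c["img"][200:340,190:330],None,fx=4,fy=4))
a=np.radians(-5.25);R=np.array([[np.cos(a),np.sin(a)],[-np.sin(a),np.cos(a)]])
L=W.copy();L[...,:2]=(W[...,:2]-t[:2])@R.T;L[...,2]-=t[2]-15.7
m=(abs(L[...,0])<95)&(abs(L[...,1])<45)&(abs(L[...,2]-8)<3)
p=L[m]; r=cv2.minAreaRect(p[:,:2].astype(np.float32));print("plate rel TCP",m.sum(),r,"pcts x",np.percentile(p[:,0],[0,1,2,98,99,100]).round(1),"y",np.percentile(p[:,1],[0,1,2,98,99,100]).round(1),"z",np.median(p[:,2]))
top=np.load("top.npy")
for n,Q in(("scene",S),("top",top)):
    L=Q.copy();L[...,:2]=(Q[...,:2]-[559.5,-69])@R.T
    m=(abs(L[...,0])<42)&(abs(L[...,1])<12)&(L[...,2]>50)&(L[...,2]<58)
    for s in(-1,1):
        q=L[m&(L[...,0]*s>15)];print(n,s,len(q),q.mean(0).round(2),q.min(0).round(1),q.max(0).round(1))
    m=(L[...,0]<0)&(L[...,0]>-120)&(abs(L[...,1])<60)&(abs(L[...,2]-40)<2)
    q=L[m];print("bed",np.percentile(q[:,0],[0,1]),np.percentile(q[:,1],[0.5,1,99,99.5]))
E
python3 d.py
```

```text
[558.06461377 -70.95401975 113.98252518] [-3.14135524e+00  2.63041339e-03 -9.47357974e-02] [ 1.21792127  0.57421876 -4.3354485 ]
plate rel TCP 708 ((-0.30277252197265625, 1.11962890625), (56.89799880981445, 151.74493408203125), 89.68468475341797) pcts x [-76.3 -74.5 -71.   73.7  74.6  75.6] y [-27.4 -26.7 -26.6  27.9  28.7  30. ] z 7.6401689707876415
scene -1 11 [-28.15  -0.09  53.1 ] [-32.7  -3.6  51.5] [-21.3   4.5  54.7]
scene 1 15 [3.260e+01 2.000e-02 5.317e+01] [27.9 -4.2 50.4] [36.6  3.3 55. ]
bed [-104.16772829 -102.54837472] [-36.95985794 -36.39002254  37.39381489  38.08056272]
top -1 12 [-3.093e+01 -4.000e-02  5.284e+01] [-35.7  -4.4  50.6] [-27.4   3.6  55. ]
top 1 11 [29.32 -0.41 53.92] [25.9 -3.6 50.1] [33.7  4.  57. ]
bed [-111.78847487 -104.16968111] [-37.33714435 -36.96328493  36.38037804  36.83490005]
```

View pics/s2.png

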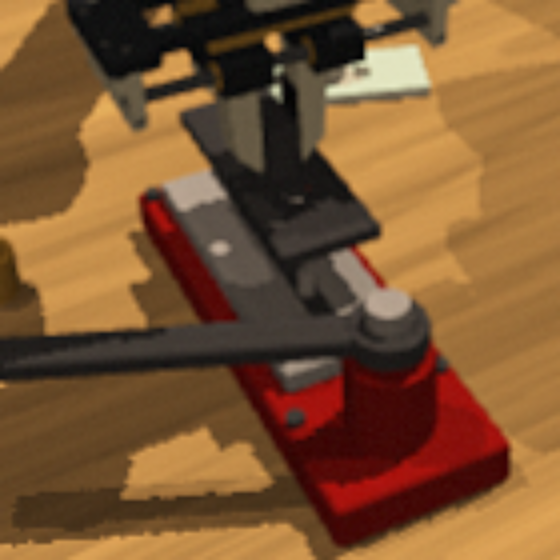

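Request:
apply_moves --motion "0.0033 -0.0015 0.020 0; 0 0 0.015 0; 0 0 0.004 0; 0 0 0 0; 0 0 0 0"

```text
time: 7.98
tool_pos: [562.4, -67.9, 77.3]
tcp_rot: [3.141, -0.001, -0.092]
contact_force: [0.7, -0.6, -4.0]
grip_width: 18.0
finger_force: 30.0
```

Request:
apply_moves --motion "-0.0007 0.002 0.003 0; 0 0 0.002 0; 0 0 0.001 0; 0 0 0 0; 0 0 0 0"

```text
time: 8.6
tool_pos: [561.2, -69.9, 70.7]
tcp_rot: [3.142, -0.0, -0.093]
contact_force: [-0.0, -0.2, -4.6]
grip_width: 17.6
finger_force: 30.0
```

Request:
apply_moves --motion "0 0 0.001 0; 0 0 0.0005 0; 0 0 0.0005 0; 0 0 0 0"

```text
time: 9.1
tool_pos: [561.1, -69.9, 68.7]
tcp_rot: [3.142, 0.0, -0.093]
contact_force: [-0.1, 0.1, -4.2]
grip_width: 17.7
finger_force: 30.0
```

Request:
apply_moves --motion "0 0 0.0007 0; 0 0 0.0007 0; 0 0 0.0006 0; 0 0 0 0"

```text
time: 9.6
tool_pos: [561.1, -69.9, 66.6]
tcp_rot: [3.142, 0.0, -0.093]
contact_force: [0.2, 0.3, -5.2]
grip_width: 17.5
finger_force: 30.0
```

Request:
apply_moves --motion "0 0 0.001 0; 0 0 0.001 0; 0 0 0.001 0; 0 0 0.001 0; 0 0 0 0"

```text
time: 10.22
tool_pos: [561.1, -69.9, 62.6]
tcp_rot: [3.142, 0.0, -0.093]
contact_force: [0.1, 0.7, -4.1]
grip_width: 17.9
finger_force: 30.0
```

Request:
apply_moves --motion "0 0 0.0015 0; 0 0 0.0015 0; 0 0 0.0015 0; 0 0 0.001 0; 0 0 0.0005 0; 0 0 0 0"

```text
time: 10.98
tool_pos: [561.2, -69.9, 56.7]
tcp_rot: [3.142, -0.0, -0.093]
contact_force: [0.2, -0.9, -5.2]
grip_width: 17.6
finger_force: 30.0
```

Request:
apply_moves --motion "0 0 0.0005 0; 0 0 0.0003 0; 0 0 0.0002 0; 0 0 0 0"

```text
time: 11.48
tool_pos: [561.2, -70.0, 55.7]
tcp_rot: [3.141, -0.0, -0.093]
contact_force: [0.6, -0.7, -4.3]
grip_width: 17.4
finger_force: 30.0
```

Request:
apply_moves --motion "0 0 0.0003 0; 0 0 0 0; 0 0 0 0"

```text
time: 11.85
tool_pos: [561.2, -69.9, 55.7]
tcp_rot: [3.141, -0.0, -0.093]
contact_force: [-1.5, -0.4, 0.3]
grip_width: 17.9
finger_force: 30.0
```

Contact came exactly at the seated height and the weight has come off the tool, so I'll release.

Request:
apply_moves --motion "0 0 0 0; 0 0 0 0; 0 0 0 0; 0 0 0 0; 0 0 0 0; 0 0 0 0" --fingers 1

```text
time: 12.6
tool_pos: [561.2, -69.9, 55.4]
tcp_rot: [3.141, -0.0, -0.093]
contact_force: [0.5, 0.4, 0.4]
grip_width: 73.6
finger_force: 0.0
```

Request:
apply_moves --motion "0 0 -0.010 0; 0 0 -0.030 0; 0 0 -0.040 0; 0 0 -0.045 0; 0 0 -0.045 0; 0 0 0 0"

```text
time: 13.35
tool_pos: [563.0, -70.3, 230.2]
tcp_rot: [3.14, -0.009, -0.093]
contact_force: [0.6, 0.4, -0.7]
grip_width: 91.6
finger_force: 0.0
```

```bash
cat > e.py <<'E'
from h import *
o=bot.get_obs();print(o["tool_pos"],o["tcp_rot"],o["joint_positions"])
for n in("scene","top"):
    c=bot.capture(n);W=cloud(c)
    if n=="scene": cv2.imwrite("pics/s3.png",cv2.resize(c["img"][200:340,150:330],None,fx=4,fy=4))
    a=np.radians(-5.3);R=np.array([[np.cos(a),np.sin(a)],[-np.sin(a),np.cos(a)]])
    L=W.copy();L[...,:2]=(W[...,:2]-[561,-70])@R.T
    b=(abs(L[...,0])<73)&(abs(L[...,1])<26)
    for s in(-1,1):
        q=L[b&(L[...,0]*s>22)&(L[...,2]<70)];print(n,"plate top z",s,len(q),np.median(q[:,2]))
    q=L[(abs(L[...,0])<16)&(abs(L[...,1])<8)];print("block",np.median(q[:,2]))
    x,y,z=W[...,0],W[...,1],W[...,2]
    q=W[(x>550)&(x<640)&(y>-310)&(y<-230)&(z>147)&(z<156)]; print("pin top",len(q),q.mean(0).round(1))
    q=W[(x>550)&(x<640)&(y>-310)&(y<-230)&(z>105)&(z<145)]; print("pin",len(q),q.mean(0).round(1))
E
python3 e.py
```

```text
[563.04522519 -70.34280889 230.15970749] [ 3.14008016 -0.00881925 -0.09273882] [-2.59326477e-01  4.12431998e-01  1.40684224e+00 -3.01816710e-05
  1.31337047e+00  1.40422289e+00]
scene plate top z -1 185 47.79306540959976
scene plate top z 1 261 47.97373354494391
block 77.80709758759548
pin top 47 [ 591.6 -277.5  150.4]
pin 144 [ 595.4 -278.1  125.2]
top plate top z -1 283 48.66447773597929
top plate top z 1 3 48.258653783497266
block 586.8323292203136
pin top 33 [ 588.4 -276.4  151.1]
pin 33 [ 585.9 -272.2  125. ]
```

View pics/s3.png

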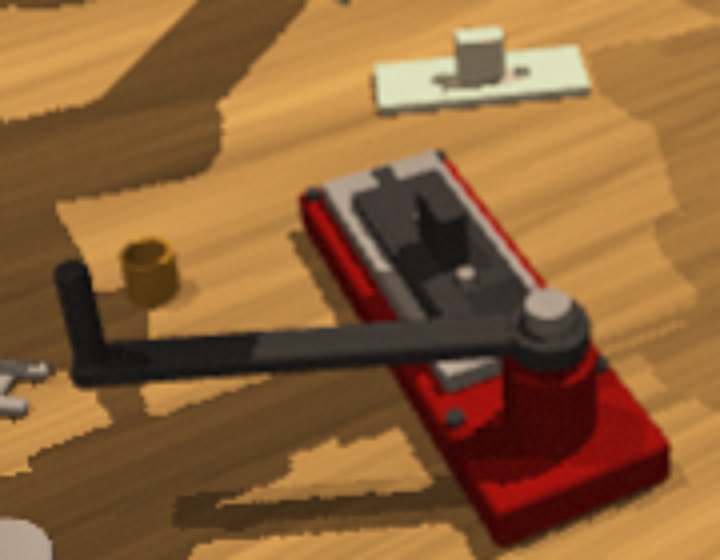

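The plate lies flush, with its top at z=48 on both ends and a stud visible through the hole at crop (465,272). Next I'll go over the lever pin at about (589,-277).

Request:
apply_moves --motion "0.0089 0.0407 0 0; 0.0089 0.0407 0 0; 0.0089 0.0407 0 0; 0.0089 0.0407 0 0; 0.0089 0.0407 0 0; 0 0 0 -9.7; 0 0 0 -9.7; 0 0 0 -9.7"

```text
time: 14.45
tool_pos: [585.8, -276.5, 223.3]
tcp_rot: [-3.138, 0.002, 0.42]
contact_force: [-0.6, 0.5, 0.1]
grip_width: 91.4
finger_force: 0.0
```

Request:
apply_moves --motion "0 0 0 -9.7; 0 0 0 -9.7; 0 0 0 -9.7; 0 0 0 -9.7; 0 0 0.025 0; 0 0 0.025 0; 0 0 0 0" --fingers 0.3

```text
time: 15.32
tool_pos: [584.9, -275.6, 171.7]
tcp_rot: [-3.134, -0.001, 1.092]
contact_force: [-1.0, 0.3, 0.5]
grip_width: 59.8
finger_force: 0.0
```

Request:
apply_moves --motion "0.0006 0.0042 0.010 0; 0 0 0.015 0; 0 0 0.020 0; 0 0 0.014 0; 0 0 0 0"

```text
time: 15.95
tool_pos: [590.0, -277.7, 115.0]
tcp_rot: [-3.139, -0.0, 1.092]
contact_force: [-0.2, 0.8, 0.6]
grip_width: 59.6
finger_force: 0.0
```

Request:
apply_moves --motion "0 0 0 0; 0 0 0 0; 0 0 0 0; 0 0 0 0; 0 0 0 0" --fingers -0.5

```text
time: 16.58
tool_pos: [590.6, -278.1, 116.5]
tcp_rot: [3.141, 0.0, 1.092]
contact_force: [0.7, 0.0, -0.5]
grip_width: 23.2
finger_force: 0.0
```

Request:
apply_moves --motion "0.0002 -0.0077 0 2; 0.0005 -0.0153 0 4; 0.0008 -0.0192 0 5; 0.0008 -0.0192 0 5; 0.0008 -0.0192 0 5; 0.0008 -0.0192 0 5; 0.0008 -0.0192 0 5; 0.0008 -0.0192 0 5"

```text
time: 17.58
tool_pos: [494.3, -180.9, 116.6]
tcp_rot: [3.141, -0.0, 0.459]
contact_force: [1.8, -0.8, -0.4]
grip_width: 22.9
finger_force: 0.5
```

```bash
cat > f.py <<'E'
from h import *
o=bot.get_obs();t=o["tool_pos"];print(t,o["tcp_rot"],o["contact_force"])
P=np.array([690.5,-81.8]);d=t[:2]-P;print("R",np.hypot(*d),"lever ang deg",(np.degrees(np.arctan2(d[1],d[0]))%360)-174.75)
c=bot.capture("scene");cv2.imwrite("pics/%s.png"%__import__("sys").argv[1],cv2.resize(c["img"][180:340,150:330],None,fx=4,fy=3.7))
E
python3 f.py s4
```

```text
[ 494.26684371 -180.88199144  116.63181839] [ 3.14076485e+00 -1.01545863e-04  4.59476719e-01] [ 1.76962669 -0.774732   -0.43485193]
R 219.82878032236727 lever ang deg 32.040110738642454
```

View pics/s4.png

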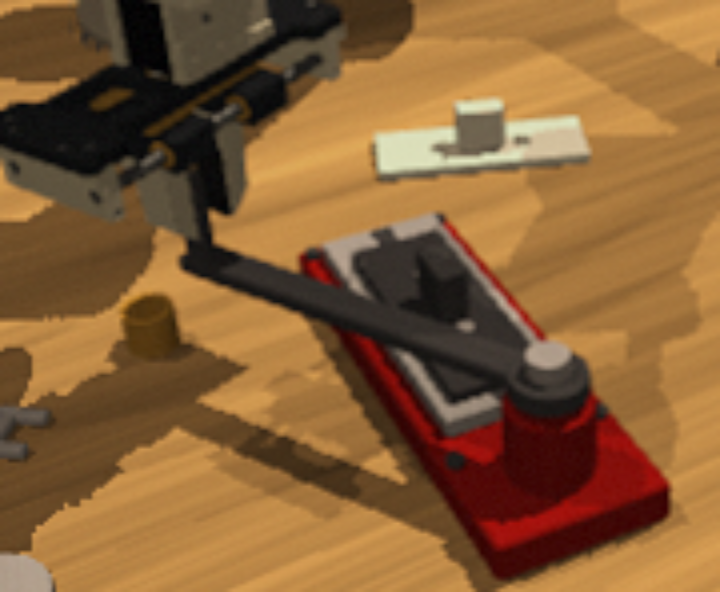

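The lever follows, with the pin held between the fingers at crop (205,240), and the plate is unmoved.

Request:
apply_moves --motion "0.0008 -0.0192 0 5; 0.0008 -0.0192 0 5; 0.0008 -0.0192 0 5; 0.0008 -0.0192 0 5; 0.0005 -0.0153 0 4; 0.0003 -0.0115 0 3; 0.0001 -0.0077 0 2; 0 0 0 0"

```text
time: 18.62
tool_pos: [471.6, -73.3, 116.6]
tcp_rot: [3.141, -0.0, -0.041]
contact_force: [0.3, -0.3, 0.8]
grip_width: 23.1
finger_force: 0.0
```

Request:
apply_moves --motion "0 -0.002 0 1; 0 -0.002 0 1; 0 -0.001 0 1; 0 -0.001 0 0; 0 0 0 0"

```text
time: 19.25
tool_pos: [472.0, -67.5, 116.4]
tcp_rot: [3.142, 0.0, -0.094]
contact_force: [-1.0, -0.2, -0.8]
grip_width: 23.0
finger_force: 0.2
```

Request:
apply_moves --motion "0 -0.001 0 0; 0 -0.001 0 0; 0 0 0 0"

```text
time: 19.62
tool_pos: [472.1, -65.4, 116.4]
tcp_rot: [-3.142, 0.0, -0.094]
contact_force: [-0.5, -0.8, -0.5]
grip_width: 23.2
finger_force: 0.1
```

Request:
apply_moves --motion "0 -0.001 0 0; 0 -0.001 0 0; 0 0 0 0"

```text
time: 20.0
tool_pos: [472.4, -63.4, 116.4]
tcp_rot: [-3.142, -0.0, -0.094]
contact_force: [0.1, -0.5, -0.1]
grip_width: 23.1
finger_force: 0.0
```

Request:
apply_moves --motion "0 -0.0005 0 0; 0 -0.0005 0 0; 0 0 0 0"

```text
time: 20.38
tool_pos: [472.5, -62.5, 116.4]
tcp_rot: [3.142, -0.0, -0.095]
contact_force: [-0.5, -0.7, 0.5]
grip_width: 23.0
finger_force: 0.2
```

Request:
apply_moves --motion "0 -0.001 0 0; 0 -0.0005 0 0; 0 0 0 0"

```text
time: 20.75
tool_pos: [472.7, -61.0, 116.4]
tcp_rot: [3.142, -0.0, -0.095]
contact_force: [0.2, -1.1, -1.0]
grip_width: 22.7
finger_force: 0.1
```

Request:
apply_moves --motion "0 -0.0005 0 0; 0 -0.0005 0 0; 0 0 0 0"

```text
time: 21.12
tool_pos: [472.8, -60.0, 116.4]
tcp_rot: [3.142, -0.0, -0.095]
contact_force: [0.5, -1.0, -0.6]
grip_width: 22.6
finger_force: 0.2
```

```bash
cat > g.py <<'E'
from h import *
a=np.radians(-5.25);R=np.array([[np.cos(a),np.sin(a)],[-np.sin(a),np.cos(a)]])
for n in("scene","top"):
    c=bot.capture(n);W=cloud(c);L=W.copy();L[...,:2]=(W[...,:2]-[690.5,-81.8])@R.T
    m=(L[...,0]<-30)&(L[...,0]>-205)&(abs(L[...,1])<40)&(abs(L[...,2]-97)<3)
    q=L[m]
    if len(q)>20:
        lo=[];
        for x0 in range(-205,-30,15):
            s=q[(q[:,0]>=x0)&(q[:,0]<x0+15)]
            if len(s)>8: lo.append((x0+7.5,(s[:,1].max()+s[:,1].min())/2))
        lo=np.array(lo);print(n,len(q),lo.round(1).tolist(),"slope",np.polyfit(lo[:,0],lo[:,1],1))
E
python3 g.py
```

```text
scene 490 [[-197.5, -0.7], [-182.5, -0.8], [-167.5, -0.8], [-152.5, -0.7], [-137.5, -0.7], [-122.5, -0.1], [-107.5, 0.4], [-92.5, 0.1], [-77.5, 0.1], [-62.5, -0.1], [-47.5, 0.1], [-32.5, 0.9]] slope [0.00863602 0.80044881]
top 212 [[-107.5, -0.4], [-92.5, -0.3], [-77.5, -0.1], [-62.5, 0.0], [-47.5, 0.3], [-32.5, 0.7]] slope [0.01454637 1.05331394]
```

Request:
apply_moves --motion "0 -0.0005 0 0; 0 -0.0005 0 0; 0 0 0 0"

```text
time: 21.6
tool_pos: [472.8, -59.0, 116.4]
tcp_rot: [3.142, -0.0, -0.095]
contact_force: [-0.7, -0.6, -0.1]
grip_width: 23.2
finger_force: 0.2
```

Request:
apply_moves --motion "0 -0.0005 0 0; 0 -0.0005 0 0; 0 0 0 0"

```text
time: 21.98
tool_pos: [472.9, -58.1, 116.4]
tcp_rot: [3.141, 0.0, -0.094]
contact_force: [-0.5, -1.6, 0.0]
grip_width: 22.5
finger_force: 0.6
```

Request:
apply_moves --motion "0 -0.0005 0 0; 0 -0.0005 0 0; 0 0 0 0"

```text
time: 22.35
tool_pos: [472.9, -58.0, 116.4]
tcp_rot: [3.14, 0.0, -0.094]
contact_force: [-2.2, -6.3, 0.5]
grip_width: 23.0
finger_force: 3.3
```

```bash
python3 g.py
```

```text
scene 487 [[-197.5, 1.2], [-182.5, 0.8], [-167.5, 0.2], [-152.5, 1.1], [-137.5, 0.7], [-122.5, 1.1], [-107.5, 0.9], [-92.5, 1.0], [-77.5, 0.4], [-62.5, 0.5], [-47.5, 1.0], [-32.5, 0.8]] slope [-0.00081059  0.71934011]
top 217 [[-107.5, 0.9], [-92.5, 0.6], [-77.5, 0.1], [-62.5, 1.2], [-47.5, 0.5], [-32.5, 0.5]] slope [-0.00269555  0.4291343 ]
```

The lever met its stop with 6 N, and its measured angle is about 0. I'll back off, open and lift.

Request:
apply_moves --motion "0 0.0015 0 0; 0 0.002 0 0; 0 0 0 0"

```text
time: 22.82
tool_pos: [472.8, -60.5, 116.4]
tcp_rot: [-3.141, -0.0, -0.095]
contact_force: [0.2, 1.0, -0.0]
grip_width: 22.7
finger_force: 0.0
```

Request:
apply_moves --motion "0 0 0 0; 0 0 0 0; 0 0 -0.010 0; 0 0 -0.020 0; 0 0 -0.030 0; 0 0 -0.040 0; 0 0 0 0; 0 0 0 0" --fingers 0

```text
time: 23.82
tool_pos: [472.4, -60.4, 216.3]
tcp_rot: [3.142, 0.0, -0.095]
contact_force: [-0.5, -0.2, 0.1]
grip_width: 45.6
finger_force: 0.0
```

```bash
python3 g.py; python3 f.py s5
```

```text
scene 483 [[-197.5, 1.2], [-182.5, 1.5], [-167.5, 0.5], [-152.5, 0.9], [-137.5, 0.6], [-122.5, 0.4], [-107.5, 0.9], [-92.5, 0.8], [-77.5, 0.9], [-62.5, 0.9], [-47.5, 0.6], [-32.5, 0.4]] slope [-0.00267449  0.48473138]
top 142 [[-77.5, 0.2], [-62.5, 1.2], [-47.5, 0.5], [-32.5, 0.2]] slope [-0.00587298  0.19771385]
[472.04478587 -60.3579503  215.49236571] [-3.14130876e+00  1.99669620e-03 -9.45792162e-02] [-0.27068131  0.69958784 -2.10156717]
R 219.50499328010594 lever ang deg -0.3558004735413647
```

View pics/s5.png

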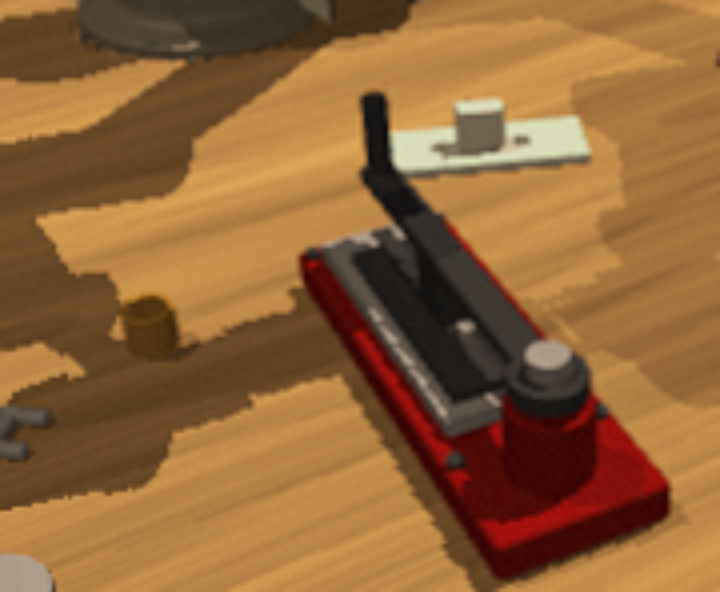

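The lever is shut along the slot over the seated plate, with its pin at crop (375,130). The robot is clear.

```bash
python3 -c "
from plant import bot
print(bot.close_job())"
```

```text
the job is handed in; nothing more can be done
None
```

The plate sits flush on both studs, the lever is fully shut over it, the arm touched none of the other bench things, and the job was handed in at about 24 s; the hand-in returned no verdict.

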